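# Set the dish machine's wheel to the long mark and start it

## Task

Turn the knurled wheel on the dish machine's control box with a fingertip until it clicks into place with its pointer at the long mark, and take your finger off it. Then push the wide start button right down and let it come back up. Do not press the narrow drain button or press start before the wheel is set, and do not pick up or shift any of the crockery and utensils standing about.

Things in the scene. Friction and masses are not known exactly. Their poses are not given: they have to be found in the camera images.
- console: Control box of the dish machine, fixed: a steel box 170 x 170 mm, dark grey deck 60 mm above the table. Origin at the centre of its underside; x and y along its sides, z up and on the wheel's axis. At yaw 0 its x points away from the robot. It stands anywhere in an area of 8 x 18 cm, yawed up to 0.35 rad either way.
- dial_top (a point): Centre of the flat bare top of the wheel, 83 mm above the table. The wheel is a black plastic disc 96 mm in diameter, knurled rim from 61 to 83 mm above the table, with a white pointer line on top from 19 to 47 mm from its axis. It only turns: it does not yield when pressed down upon or from the side. A fingertip pressed on its top 30 mm from the axis with 6 N or more carries it round.
- dial (a joint): Angle of the wheel in rad, growing clockwise seen from above. Four click positions: 0, 0.5, 1.0, 1.5; the long mark is at 1.0. It starts at 0 or 0.5. Let go, a detent pulls it into the nearest click position; it tips over to the next half-way between (0.25, 0.75, 1.25). Turning takes up to 0.055 N m. Stops at -0.1 and 1.6.
- long_mark (a point): Middle of the long white mark (19 x 6 mm; the other three 7 x 2.5 mm) on the deck, 61 mm from the wheel's axis, 60 mm up: where the pointer must end. In the box's frame the four marks lie at 0.75, 0.25, -0.25 (long) and -0.75 rad from its x axis, counter-clockwise positive.
- start_top (a point): Centre of the top of the start button: the wide black button, 40 mm in diameter, pressed straight down, on its own fixed steel box (76 x 76 x 46 mm, with a 4 mm collar). Its top stands 60 mm above the table, 10 mm above the collar. This box and the drain button's stand left and right of the control box, either way round.
- start (a joint): Travel of the start button in m: 0 up, 0.006 fully down. Springs back. Starts to move at 1.5 N, fully down at 5 N; then it is a hard stop.
- drain_top (a point): Centre of the top of the drain button, not to be pressed: the narrow black button, 20 mm in diameter, on a second fixed steel box of the same size and heights.
- drain (a joint): Travel of the drain button in m, 0 up, 0.006 fully down.
- mug: Bystander, loose, to be left alone: white ceramic mug, 76 mm across, 90 mm high, with a handle. Origin at the centre of its underside.
- tumbler: Bystander, loose, to be left alone: clear plastic tumbler, 66 mm across, 110 mm high. Origin at the centre of its underside.
- bowl: Bystander, loose, to be left alone: white ceramic bowl, 124 mm across, 55 mm high. Origin at the centre of its underside.
- bottle: Bystander, loose, to be left alone: white plastic bottle, 68 mm across, 190 mm high. Origin at the centre of its underside.
- cutlery_cup: Bystander, loose, to be left alone: steel cutlery cup, 96 mm across, 130 mm high. Origin at the centre of its underside.
- brush: Bystander, loose, to be left alone: wooden-handled brush lying on the table. Origin at the centre of its length, roughly.
- spoon: Bystander, loose, to be left alone: steel spoon lying on the table. Origin at the centre of its length, roughly.

How it is judged:
By the outcome, as a careful person would: the job done as asked, in the order asked, and still so for the second after the job is handed in, with the robot touching nothing.
It also fails if it takes over 51 s, if anything falls off the work surface, if the arm or the gripper's body presses on something with over 40 N, if the wrist force passes 120 N, or if a joint passes its speed limit or range.

## Robot

A 6-joint arm with a two-finger parallel gripper is mounted at the origin on the work surface. World frame = base frame: x ahead of the robot, y to its left, z up, the work surface at z = 0. Lengths are in m, angles in rad, forces in N, time in s.
With the tool pointing down it reaches from about 0.325 to 0.9 m from the base axis. Payload 6.1 kg.
Tool frame: the origin (TCP) lies on the centre line of the jaws, within the pads' length; the fingertips stand 17 mm ahead of it and the grasp point (between the pads) lies 2 mm behind it; z points along the fingers, y is the line along which they close (so a half turn about z gives the same grasp; the last joint's range is limited). The gripper opens to 87 mm and grips with 3 to 60 N. Pads are 19 mm wide; open, the fingers measure 117 mm over their backs; the gripper's body (75 mm by 190 mm) begins 51 mm behind the grasp point.
Start: joints at [-1.271, 0.22, 1.526, -0, 1.395, -0.126], TCP at [0.258, -0.569, 0.24] pointing down, gripper open.
Joint ranges: [-2.98, 2.98], [-0.91, 2.08], [0.09, 2.57], [-1.24, 4.39], [0.2, 2.65], [-2.68, 2.68]. Speed limits (rad/s): [2.57, 2.57, 3.01, 3.14, 3.14, 3.14].

## Interface

Orientations are given as a unit quaternion [w, x, y, z].
In Python, from plant import arm gives the robot as it stands.
- The arm moves only by the shell command python3 -m crank 'ROWS' [FORCE]. ROWS is a JSON object of lists of equal length, an entry for each row: "gripper": the opening, from 0 (shut) to 1 (fully open); "travel": the shift along the tool's x, y, z normalised to -1 to 1, where 1 is 400 mm, a list of three; "twist": the turn, a rotation vector about the tool's x, y, z normalised to -1 to 1, where 1 is 5 degrees, a list of three. A call has exactly 10 rows; each row shifts and turns the commanded pose from where the row before left it, along the tool's axes as they then stand; what a row does not reach is not made up. A row lasts 1/10 s, in which the tool goes at most 50 mm and 8.59 degrees, less where a joint would pass 70% of its speed; a pose out of reach is approached as far as the arm can. A call with a number of a shift or a turn outside -1 to 1 is refused whole. A call with a gripper value outside its range is refused whole. The fingers move at their own pace and stop on an object; FORCE is the grip in N (left out, the last holds). Time passes only in rows, so rows that do not move let the fingers close, or fill a call up. It gives the time, the measured TCP pose, the force, the opening and the grip force at its end, in the units of the state.
- arm.state(): the state, without advancing time (a new reading comes with each control period).
- arm.snapshot(name): name is "scene" or "top" or "wrist"; returns the picture (420x560x3 uint8, blue, green, red); there is no depth.
- arm.camera_info(name): a dict with "fx", "fy", "cx", "cy" (pixels), "eye" and "rotation" of the camera in the world. Camera axes: x right, y down, z forward; pixel columns grow to the right and rows downward; lengths in m; the calibration is good to about 2 mm. A picture is of the moment at which its call begins: read the wrist's pose just before it. camera_info takes no time and is no camera call; for the wrist camera it gives the pose at the moment of the call.
- arm.sign_off(): hands the job in; it is judged then, once.
The state is a dict: "t": time; "joint_positions": joint angles; "qd": joint speeds; "tau": joint torques, N m; "eef_pos": TCP position; "orientation": TCP orientation; "ft_force": force on the tool from outside, world axes, zero at the start; "ft_torque": the same for the moment, N m; "grip_width": finger opening in m; "finger_force": force on a finger pad.
Only numpy, scipy, OpenCV 4.12 (cv2) and the standard library are available. Lean on these libraries where they do the work, as an engineer would, in place of code of your own. Each camera call takes 0.05 s, during which the arm holds its last target. There are 200 camera calls.

## Working session

There is one attempt and no reset: what is moved stays moved. The work goes in short steps, Python scripts to look and compute and a shell command to move; the robot and the scene stay as the last step left them, time stands still between calls to the robot, and variables do not carry over. Pictures are saved under pics/ and viewed, at most 10 in all, crops included, and the job is handed in when it is done.

```bash
mkdir -p pics
python3 - <<'E'
from plant import arm
import cv2
s=arm.state();print(s['t'],s['eef_pos'],s['orientation'],s['ft_force'],s['grip_width'])
for n in('top','scene'):
    cv2.imwrite(f'pics/{n}0.png',arm.snapshot(n)); c=arm.camera_info(n);print(n,c)
E
```

```text
0.0 [ 0.25798142 -0.56864168  0.23845511] [-9.41918649e-04  9.77421396e-01  2.11297227e-01 -9.67749533e-05] [ 0.37793167 -0.53337693  0.29046268] 0.0869295647756559
top {'fx': 519.8666747380169, 'fy': 519.8666747380169, 'cx': 281.51398782149073, 'cy': 212.29060233637077, 'eye': array([0.28126623, 0.01550311, 1.60372765]), 'rotation': array([-0.06637444,  0.71030443, -0.69857412,  0.0552833 ])}
scene {'fx': 469.4528603214851, 'fy': 469.4528603214851, 'cx': 285.95612182937543, 'cy': 209.52862688476222, 'eye': array([ 1.13892228, -0.46803712,  0.98196123]), 'rotation': array([-0.31177624,  0.8518575 ,  0.3930101 , -0.15059028])}
```

Run:
```python
import cv2
i=cv2.imread('pics/top0.png');cv2.imwrite('pics/top0b.png',cv2.resize(i,(800,600),interpolation=2))
```

```text
(no output)
```

View pics/top0b.png

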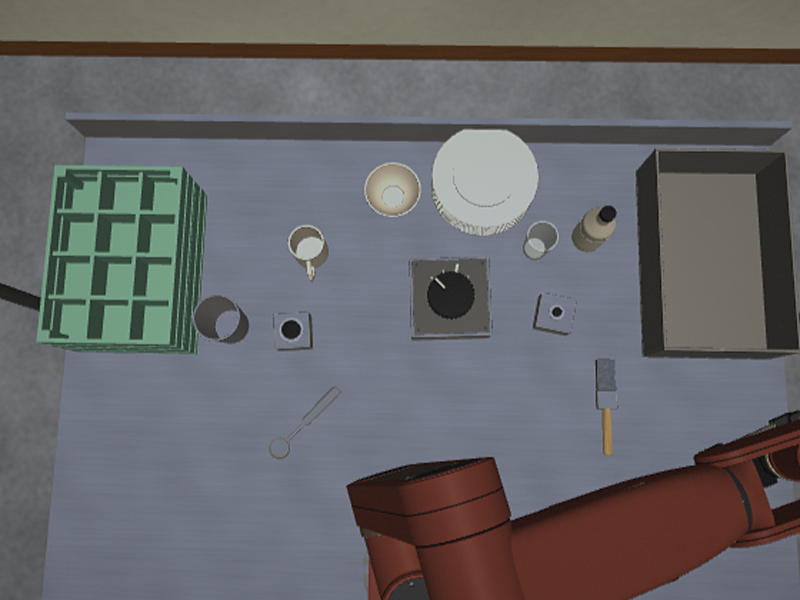

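View pics/scene0.png

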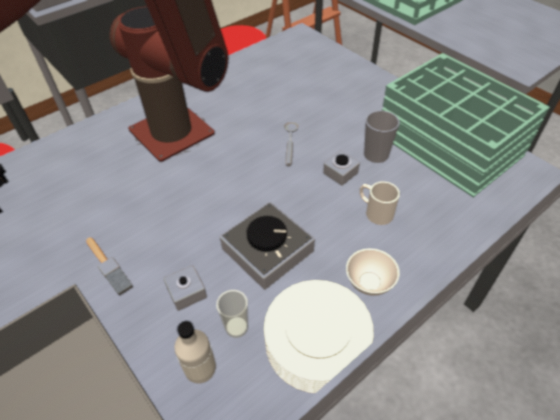

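The top view (enlarged ×1.43) shows the wheel at (451,295), the wide start button on the left at (290,329) and the narrow drain button on the right at (556,312). The pointer runs up-left to about (433,278). The mug is behind the start box and the cutlery cup is left of it.

```bash
cat > h.py <<'E'
import numpy as np
from scipy.spatial.transform import Rotation as R
def rot(q): 
    q=np.asarray(q); return q if q.shape==(3,3) else R.from_quat(q,scalar_first=True).as_matrix()
def back(c,u,v,z):
    d=rot(c['rotation'])@[(u-c['cx'])/c['fx'],(v-c['cy'])/c['fy'],1]; e=np.array(c['eye'])
    return e+d*(z-e[2])/d[2]
def proj(c,p):
    q=rot(c['rotation']).T@(np.array(p)-c['eye']); return c['fx']*q[0]/q[2]+c['cx'],c['fy']*q[1]/q[2]+c['cy']
E
python3 - <<'E'
from plant import arm
from h import *
import cv2
c=arm.camera_info('top')
k=.7
for n,u,v,z in(('wheel',451,295,.083),('ptr out',433,278,.083),('ptr in',446,289,.083),('start',290,329,.06),('drain',556,312,.06),('cBL',412,338,.06),('cBR',491,337,.06),('cTL',411,259,.06),('mug handle',311,278,.05),('cup',220,308,.13),('tumbler',541,230,.11)):
    print(n,back(c,u*k,v*k,z).round(4))
i=cv2.imread('pics/top0.png')[170:245,280:380];cv2.imwrite('pics/crop1.png',cv2.resize(i,(800,600),interpolation=cv2.INTER_CUBIC))
s=arm.state();print(R.from_quat(s['orientation'],scalar_first=True).as_matrix().round(3)); w=arm.camera_info('wrist');print(w)
E
```

```text
wheel [ 0.5647 -0.0595  0.083 ]
ptr out [ 0.6003 -0.0217  0.083 ]
ptr in [ 0.5773 -0.049   0.083 ]
start [0.4911 0.277  0.06  ]
drain [ 0.536  -0.2811  0.06  ]
cBL [0.4762 0.0203 0.06  ]
cBR [ 0.481  -0.1447  0.06  ]
cTL [0.6457 0.0251 0.06  ]
mug handle [0.6033 0.2385 0.05  ]
cup [0.5221 0.4087 0.13  ]
tumbler [ 0.6995 -0.2435  0.11  ]
[[ 0.911  0.413 -0.   ]
 [ 0.413 -0.911  0.002]
 [ 0.    -0.002 -1.   ]]
{'fx': 338.15351302550516, 'fy': 338.15351302550516, 'cx': 280.14451073465426, 'cy': 208.84228924164177, 'eye': array([ 0.33462912, -0.53308381,  0.38331919]), 'rotation': array([ 0.1287709 ,  0.83054524, -0.5352531 , -0.08436107])}
```

View pics/crop1.png

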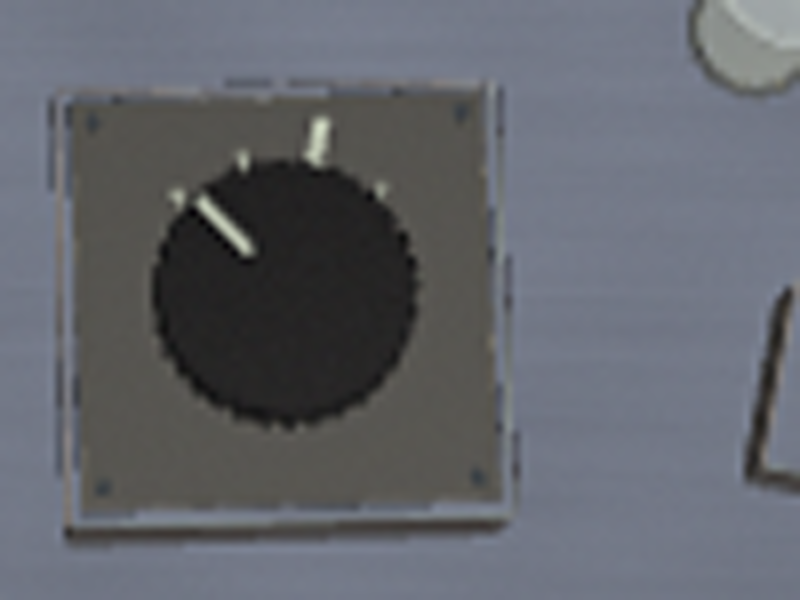

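The crop (×8, offset 280,170) shows the wheel centre at (286,293) and the pointer from (197,197) to (253,254), so it sits at click 0. The long mark's middle is at about (318,141).

Run:
```python
from plant import arm
from h import *
c=arm.camera_info('top')
f=lambda u,v,z:back(c,280+u/8-.45,170+v/8-.45,z)
w=f(286,293,.083)
a=lambda p:np.degrees(np.arctan2(p[1]-w[1],p[0]-w[0]))
P=[f(197,197,.083),f(253,254,.083)]
print(w,[ (a(p),np.linalg.norm(p-w)) for p in P])
for p in [f(178,196,.06),f(244,162,.06),f(318,141,.06),f(380,190,.06)]: print(a(p),np.linalg.norm((p-w)[:2]))
s=arm.state();T=rot(s['orientation']);t=w-.03*T[:,0];t[2]=.20
print(t,(T.T@(t-s['eef_pos'])/.4).round(4))
```

```text
[ 0.5656673  -0.05828006  0.083     ] [(np.float64(42.93016719829344), np.float64(0.04908323667493124)), (np.float64(40.31755306147944), np.float64(0.019121932762379258))]
44.26275926319223 0.057338369995869026
15.498959911536536 0.05666819313962566
-11.502676217979904 0.06446972982271597
-39.28096284108183 0.05751808479060118
[ 0.53834622 -0.07067193  0.2       ] [ 1.1525 -0.8442  0.0981]
```

```bash
python3 -m crank '{"gripper":[0,0,0,0,0,0,0,0,0,0],"travel":[[0.08,-0.06,0],[0.09,-0.065,0],[0.09,-0.065,0],[0.09,-0.065,0],[0.09,-0.065,0],[0.09,-0.065,0],[0.09,-0.065,0],[0.09,-0.065,0],[0.09,-0.065,0],[0.09,-0.065,0]],"twist":[[0,0,0],[0,0,0],[0,0,0],[0,0,0],[0,0,0],[0,0,0],[0,0,0],[0,0,0],[0,0,0],[0,0,0]]}' 10
python3 -m crank '{"gripper":[0,0,0,0,0,0,0,0,0,0],"travel":[[0.09,-0.065,0.03],[0.09,-0.065,0.03],[0.08,-0.06,0.03],[0,0,0],[0,0,0],[0,0,0],[0,0,0],[0,0,0],[0,0,0],[0,0,0]],"twist":[[0,0,0],[0,0,0],[0,0,0],[0,0,0],[0,0,0],[0,0,0],[0,0,0],[0,0,0],[0,0,0],[0,0,0]]}'
python3 - <<'E'
from plant import arm
from h import *
import cv2,json
s=arm.state();c=arm.camera_info('wrist');i=arm.snapshot('wrist')
w=np.array([.5657,-.0583,.083]);u,v=proj(c,w);print(u,v)
for n,p in(('start',[.4911,.277,.06]),('drain',[.536,-.281,.06])):print(n,proj(c,p))
cv2.imwrite('pics/wr1.png',cv2.resize(i,(800,600),interpolation=cv2.INTER_CUBIC))
json.dump({k:np.asarray(x).tolist() for k,x in c.items()},open('c1.json','w'))
print(s)
E
```

```text
t: 1.1
eef_pos: [0.4762, -0.1854, 0.2393]
orientation: [-0.0, 0.977, 0.211, -0.0]
ft_force: [0.4, -1.3, -0.3]
grip_width: 0.0149
finger_force: 0.0
t: 2.1
eef_pos: [0.5391, -0.0756, 0.2038]
orientation: [0.0, 0.978, 0.211, 0.0]
ft_force: [-0.5, 0.6, 0.4]
grip_width: 0.0009
finger_force: 0.0
275.6099446242011 170.91713966685802
start (np.float64(-145.82543956938673), np.float64(78.46802790901356))
drain (np.float64(473.5440713712293), np.float64(287.4086745810281))
{'t': 2.1, 'joint_positions': array([-2.84196261e-01,  5.61654984e-02,  1.77688541e+00,  1.00702433e-05,
        1.30813048e+00,  8.61752119e-01]), 'qd': array([0.00477688, 0.00171695, 0.0011805 , 0.00048671, 0.0002176 ,
       0.00187408]), 'tau': array([-6.69035339e-02, -4.05572891e+01, -3.77935159e+01,  7.06652692e-02,
       -3.58325487e-02, -1.23958089e-03]), 'eef_pos': array([ 0.53906078, -0.0755734 ,  0.20378466]), 'orientation': array([9.36987710e-05, 9.77522995e-01, 2.10828725e-01, 1.83106752e-04]), 'ft_force': array([-0.50207039,  0.60962571,  0.38863977]), 'ft_torque': array([ 5.07290009e-02, -4.19771114e-03,  1.37736723e-05]), 'finger_force': 0.0, 'grip_width': 0.0008755649062276983}
```

View pics/wr1.png

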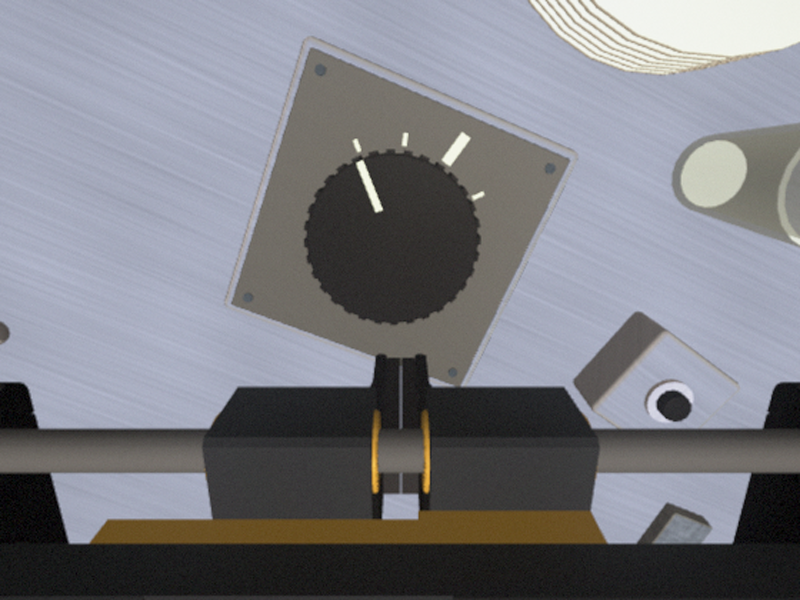

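The wrist view (×1.43) shows the wheel centre at (392,237), the pointer at the first mark and the long mark at (457,149). The fingers are closed and in front of the wheel.

Run:
```python
from plant import arm
from h import *
import json
c=json.load(open('c1.json'));w=back(c,392*.7-.3,236.5*.7-.3,.083);print(w)
print(back(c,457*.7-.3,149*.7-.3,.06)-w)
w=(2*w+np.array([.5657,-.0583,.083]))/3
s=arm.state();T=rot(s['orientation']);t=w-.03*T[:,0];t[2]=.105
print(t,(T.T@(t-s['eef_pos'])/.4).round(4))
```

```text
[ 0.56935897 -0.05535428  0.083     ]
[ 0.05725206 -0.01465799 -0.023     ]
[ 0.54080995 -0.06870977  0.105     ] [ 0.0108 -0.0135  0.2468]
```

```bash
python3 -m crank '{"gripper":[0,0,0,0,0,0,0,0,0,0],"travel":[[0.005,-0.007,0.05],[0.006,-0.0065,0.05],[0,0,0.06],[0,0,0.05],[0,0,0.03],[0,0,0.006],[0,0,0],[0,0,0.003],[0,0,0.003],[0,0,0]],"twist":[[0,0,0],[0,0,0],[0,0,0],[0,0,0],[0,0,0],[0,0,0],[0,0,0],[0,0,0],[0,0,0],[0,0,0]]}'
```

```text
t: 3.15
eef_pos: [0.5413, -0.0684, 0.1034]
orientation: [0.0, 0.977, 0.211, 0.001]
ft_force: [0.2, -0.7, 0.9]
grip_width: 0.0004
finger_force: 0.0
```

Tip is about 3 mm above the wheel; I'll descend in small steps to learn the stiffness.

```bash
python3 -m crank '{"gripper":[0,0,0,0,0,0,0,0,0,0],"travel":[[0,0,0.0025],[0,0,0.0025],[0,0,0.0025],[0,0,0.0015],[0,0,0],[0,0,0],[0,0,0],[0,0,0],[0,0,0],[0,0,0]],"twist":[[0,0,0],[0,0,0],[0,0,0],[0,0,0],[0,0,0],[0,0,0],[0,0,0],[0,0,0],[0,0,0],[0,0,0]]}'
```

```text
t: 4.15
eef_pos: [0.5412, -0.0686, 0.1003]
orientation: [0.0, 0.977, 0.211, 0.0]
ft_force: [-3.5, 0.0, 8.8]
grip_width: 0.0006
finger_force: 4.1
```

```bash
python3 -m crank '{"gripper":[0,0,0,0,0,0,0,0,0,0],"travel":[[0,0,0.001],[0,0,0],[0.0003,-0.0065,0],[0.0003,-0.0065,0],[0.0003,-0.0065,0],[0.0003,-0.0065,0],[0,0,0],[0,0,0],[0,0,0],[0,0,0]],"twist":[[0,0,0],[0,0,0],[0,0,1],[0,0,1],[0,0,1],[0,0,1],[0,0,0],[0,0,0],[0,0,0],[0,0,0]]}'
```

```text
t: 5.15
eef_pos: [0.5393, -0.0583, 0.1003]
orientation: [0.0, 0.999, 0.038, 0.001]
ft_force: [-1.9, 0.8, 7.8]
grip_width: 0.0004
finger_force: 4.3
```

```bash
python3 -m crank '{"gripper":[0,0,0,0,0,0,0,0,0,0],"travel":[[0,0,0.001],[0.0003,-0.0065,0],[0.0003,-0.0065,0],[0.0003,-0.0065,0],[0.0003,-0.0065,0],[0.0003,-0.0065,0],[0.0003,-0.0065,0],[0.0003,-0.0065,0],[0,0,0],[0,0,0]],"twist":[[0,0,0],[0,0,1],[0,0,1],[0,0,1],[0,0,1],[0,0,1],[0,0,1],[0,0,1],[0,0,0],[0,0,0]]}'
python3 - <<'E'
from plant import arm
import cv2
cv2.imwrite('pics/wr2.png',arm.snapshot('wrist'))
E
```

```text
t: 6.15
eef_pos: [0.5446, -0.0416, 0.1003]
orientation: [0.0, 0.965, -0.264, 0.003]
ft_force: [2.1, -1.4, 6.6]
grip_width: 0.0005
finger_force: 3.3
```

View pics/wr2.png

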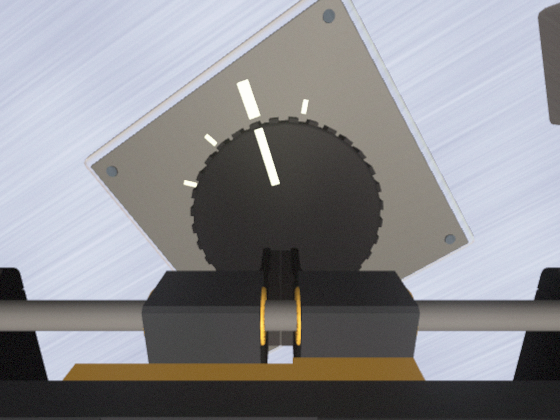

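The wrist view shows the pointer tip (258,130) pointing at the long mark (249,100), well within the detent's catch. Now I lift off, then turn the tool so its body clears the cutlery cup.

```bash
python3 -m crank '{"gripper":[0,0,0,0,0,0,0,0,0,0],"travel":[[0,0,-0.03],[0,0,-0.07],[0,0,-0.1],[0,0,-0.1],[0,0,-0.07],[0,0,0],[0,0,0],[0,0,0],[0,0,0],[0,0,0]],"twist":[[0,0,0],[0,0,0],[0,0,0],[0,0,0],[0,0,0],[0,0,0],[0,0,0],[0,0,0],[0,0,0],[0,0,0]]}'
python3 - <<'E'
from plant import arm
from h import *
import cv2
c=arm.camera_info('wrist');i=arm.snapshot('wrist');cv2.imwrite('pics/wr3.png',i)
print(proj(c,[.568,-.0565,.083]),arm.state()['joint_positions'])
E
```

```text
t: 7.2
eef_pos: [0.5417, -0.0406, 0.2449]
orientation: [0.0, 0.965, -0.264, -0.001]
ft_force: [-0.1, 0.4, 0.1]
grip_width: 0.0004
finger_force: 0.0
(np.float64(281.40571929795215), np.float64(161.08738930156835)) [-2.20048834e-01  2.31743148e-02  1.73166511e+00  2.53784964e-05
  1.38885432e+00  1.88491906e+00]
```

View pics/wr3.png

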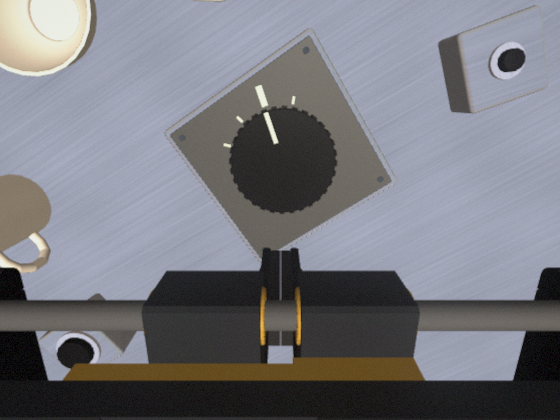

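The pointer, from (264,113) to (276,143), is clicked in at the long mark, (257,87) to (262,104). The start button is visible at (76,351), partly beside the gripper.

```bash
python3 - <<'E'
from plant import arm
from h import *
c=arm.camera_info('wrist');print(back(c,76,350.5,.06))
E
python3 -m crank '{"gripper":[0,0,0,0,0,0,0,0,0,0],"travel":[[0,0,0],[0,0,0],[0,0,0],[0,0,0],[0,0,0],[0,0,0],[0,0,0],[0,0,0],[0,0,0],[0,0,0]],"twist":[[0,0,-1],[0,0,-1],[0,0,-1],[0,0,-1],[0,0,-1],[0,0,-1],[0,0,-1],[0,0,-1],[0,0,-1],[0,0,-1]]}'
python3 -m crank '{"gripper":[0,0,0,0,0,0,0,0,0,0],"travel":[[0,0,0],[0,0,0],[0,0,0],[0,0,0],[0,0,0],[0,0,0],[0,0,0],[0,0,0],[0,0,0],[0,0,0]],"twist":[[0,0,-1],[0,0,-1],[0,0,-1],[0,0,-1],[0,0,-1],[0,0,-1],[0,0,-1],[0,0,-1],[0,0,-1],[0,0,-1]]}'
python3 - <<'E'
from plant import arm
from h import *
s=arm.state();T=rot(s['orientation']);print(T.round(3));t=np.array([.4915,.277,.19])
print((T.T@(t-s['eef_pos'])/.4).round(4))
E
```

```text
[0.49452882 0.26935973 0.06      ]
t: 8.25
eef_pos: [0.5422, -0.0407, 0.2458]
orientation: [-0.0, 0.985, 0.17, -0.0]
ft_force: [-0.1, -0.3, 0.2]
grip_width: 0.0007
finger_force: 0.0
t: 9.25
eef_pos: [0.5422, -0.0407, 0.2458]
orientation: [-0.0, 0.821, 0.571, -0.0]
ft_force: [-0.4, -0.2, 0.6]
grip_width: 0.0007
finger_force: 0.0
[[ 0.349  0.937 -0.001]
 [ 0.937 -0.349  0.   ]
 [-0.    -0.001 -1.   ]]
[ 0.7003 -0.3956  0.1398]
```

```bash
python3 -m crank '{"gripper":[0,0,0,0,0,0,0,0,0,0],"travel":[[0.06,-0.04,0],[0.08,-0.05,0],[0.1,-0.06,0],[0.1,-0.06,0],[0.1,-0.06,0.02],[0.08,-0.06,0.04],[0.06,-0.05,0.04],[0.02,-0.016,0.04],[0,0,0],[0,0,0]],"twist":[[0,0,0],[0,0,0],[0,0,0],[0,0,0],[0,0,0],[0,0,0],[0,0,0],[0,0,0],[0,0,0],[0,0,0]]}'
python3 - <<'E'
from plant import arm
from h import *
import cv2,json
c=arm.camera_info('wrist');i=arm.snapshot('wrist');cv2.imwrite('pics/wr4.png',i)
json.dump({k:np.asarray(x).tolist() for k,x in c.items()},open('c4.json','w'))
print(proj(c,[.4925,.274,.06]))
E
```

```text
t: 10.25
eef_pos: [0.4785, 0.2394, 0.1901]
orientation: [0.0, 0.822, 0.57, -0.001]
ft_force: [0.6, -0.1, 0.3]
grip_width: 0.0004
finger_force: 0.0
(np.float64(282.1736820953154), np.float64(162.1271357038868))
```

View pics/wr4.png

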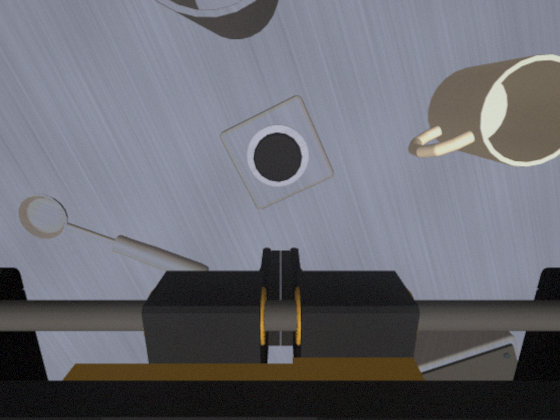

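The button centre is at (277,157), 5 px from the prediction; the mug is to the right and the cup ahead.

Run:
```python
from plant import arm
from h import *
import json
c=json.load(open('c4.json'));p=back(c,277.3,157,.06);print(p)
s=arm.state();T=rot(s['orientation']);t=p.copy();t[2]=.0785
print((T.T@(t-s['eef_pos'])/.4).round(4))
```

```text
[0.49025632 0.27932093 0.06      ]
[ 0.1038 -0.0096  0.2809]
```

```bash
python3 -m crank '{"gripper":[0,0,0,0,0,0,0,0,0,0],"travel":[[0.05,-0.005,0],[0.05,-0.005,0.03],[0.004,0,0.06],[0,0,0.07],[0,0,0.06],[0,0,0.04],[0,0,0.015],[0,0,0],[0,0,0],[0,0,0]],"twist":[[0,0,0],[0,0,0],[0,0,0],[0,0,0],[0,0,0],[0,0,0],[0,0,0],[0,0,0],[0,0,0],[0,0,0]]}'
```

```text
t: 11.3
eef_pos: [0.4907, 0.2803, 0.0819]
orientation: [0.0, 0.822, 0.569, 0.001]
ft_force: [0.7, -0.5, 0.6]
grip_width: 0.0008
finger_force: 0.0
```

```bash
python3 -m crank '{"gripper":[0,0,0,0,0,0,0,0,0,0],"travel":[[0,0,0.006],[0,0,0.006],[0,0,0.006],[0,0,0.005],[0,0,0.003],[0,0,0.001],[0,0,0],[0,0,0],[0,0,0],[0,0,0]],"twist":[[0,0,0],[0,0,0],[0,0,0],[0,0,0],[0,0,0],[0,0,0],[0,0,0],[0,0,0],[0,0,0],[0,0,0]]}'
```

```text
t: 12.3
eef_pos: [0.4902, 0.2803, 0.0713]
orientation: [0.0, 0.822, 0.569, 0.001]
ft_force: [-3.1, -1.1, 13.1]
grip_width: 0.0003
finger_force: 6.3
```

13 N with the tip at 54 mm means it is at the hard stop. Lifting off and checking the wheel.

```bash
python3 -m crank '{"gripper":[0,0,0,0,0,0,0,0,0,0],"travel":[[0,0,-0.02],[0,0,-0.04],[0,0,-0.08],[0,0,-0.1],[0,0,-0.1],[0,0,-0.06],[0,0,0],[0,0,0],[0,0,0],[0,0,0]],"twist":[[0,0,0],[0,0,0],[0,0,0],[0,0,0],[0,0,0],[0,0,0],[0,0,0],[0,0,0],[0,0,0],[0,0,0]]}'
python3 - <<'E'
from plant import arm
import cv2
i=arm.snapshot('scene')[80:360,80:520];cv2.imwrite('pics/sc2.png',cv2.resize(i,(792,504),interpolation=cv2.INTER_CUBIC))
E
```

```text
t: 13.3
eef_pos: [0.4885, 0.2795, 0.2276]
orientation: [-0.0, 0.822, 0.569, -0.002]
ft_force: [0.1, 0.0, -0.1]
grip_width: 0.0004
finger_force: 0.0
```

View pics/sc2.png

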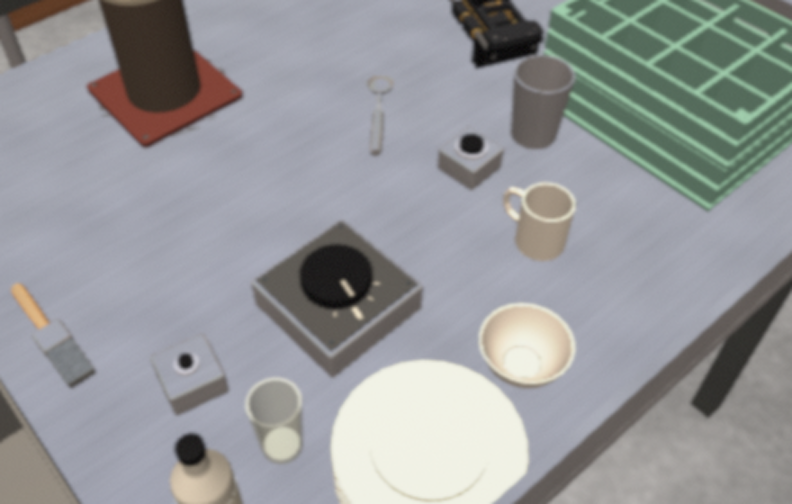

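The pointer, at (347,288), lines up with the long mark (357,311). The start button at (472,144) is back up, and nothing else appears to have moved.

```bash
python3 -c "
from plant import arm
print(arm.sign_off())"
```

```text
the job is handed in; nothing more can be done
None
```

The wheel is clicked in at the long mark, start was then pushed right down and has come back up, the drain button and the crockery were not touched, and the job was handed in at about 13 s of the 51 s allowed.

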